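Hold an amplifier board down on the spring-loaded test fixture

ROBOT

A 7-joint arm with a two-finger parallel gripper is mounted at the origin on the work surface. World frame = base frame: x ahead of the robot, y to its left, z up, the work surface at z = 0. Lengths are in mm, angles in degrees, forces in N, time in s.
With the tool pointing down it reaches from about 425 to 875 mm from the base axis. Payload 9.9 kg.
Tool frame: the origin (TCP) lies midway between the tips of the shut fingers; the grasp point (between the pads) lies 19 mm behind it; z points along the fingers, y is the line along which they close (so a half turn about z gives the same grasp; the last joint's range is limited). The gripper opens to 85 mm and grips with 20 to 120 N. Pads are 22 mm wide; open, the fingers measure 114 mm over their backs; the gripper's body (76 mm by 85 mm) begins 54 mm behind the grasp point. The pads swing forward as they close: fully open they stand 13 mm farther back than shut.
Start: joints at [-81.692, 32.985, 1.427, 82.34, -0.859, 64.687, -3.237], TCP at [153.088, 657.414, 231.289] pointing down, gripper open.
Joint ranges: [-157.87, 157.87], [-19.46, 123.44], [-87.15, 90], [11.01, 140.99], [-62.26, 242.26], [9.8, 113.94], [-161.44, 161.44]. Speed limits (degrees/s): [127.2, 127.2, 172.46, 172.46, 180, 180, 180].

INTERFACE

Orientations are given as [roll, pitch, yaw] about the fixed x, y, z axes, in that order (R = Rz(yaw) Ry(pitch) Rx(roll)).
In Python, from bench import ctrl gives the robot as it stands. The module is installed in compiled form; this text tells all that it offers. Calls block until the motion is done:
- ctrl.movep(position, orientation): joint-space move of the TCP to a pose.
- ctrl.movel(position, max_speed=150, orientation=None, until_force=None): straight line of the TCP; orientation=None keeps the orientation; max_speed is the mean speed in mm/s. With until_force (N) it stops when the force on the tool has changed by that much, and returns True; else False.
- ctrl.set_joints(angles): joint-space move.
- ctrl.grip(opening, squeeze=None): finger opening in mm; squeeze is the grip in N (None keeps the last); returns when the fingers have stopped.
- ctrl.sleep(seconds).
- ctrl.inverse_kinematics(position, orientation): joint angles nearest the present ones, or None.
- ctrl.get_state(): the state.
- ctrl.capture(name): name is "side" or "top" or "wrist"; returns the picture (420x560x3 uint8, red, green, blue); there is no depth.
- ctrl.get_calibration(name): a dict with "fx", "fy", "cx", "cy" (pixels), "k1" (the pictures are not rectified: a ray, as slopes to the right and down, at radius r is drawn at 1 + k1 r^2 times it, then the intrinsics apply), "rvec" (rotation vector, rad) and "tvec" (3), from world to camera coordinates, as OpenCV has them. Camera axes: x right, y down, z forward; pixel columns grow to the right and rows downward; lengths in mm; the calibration is good to about 2 mm. A picture is of the moment at which its call begins: read the wrist's pose just before it. get_calibration takes no time and is no camera call; for the wrist camera it gives the pose at the moment of the call.
A pose or a line that the arm cannot do raises ctrl.PlanningError and nothing moves.
- ctrl.close_job(): hands the job in; it is judged then, once.
Trained networks look in the newest picture that a camera, given by its name, has taken for a name from the list of things; names that differ only in an ending like _2 or _b are one class to them, and where a whole thing is asked for, a point or a joint stands for the part that bears it (a point fixed in the world has none). Each returns a list of dicts, best first, with "score" (0 to 1); they miss things now and then, are a little off and sometimes report something else, mostly with a low value. They report only what shows in the picture. A call takes as long as a camera call. They do not tell look-alikes from the thing itself.
- ctrl.find_in(name, camera): "rect" ([left, top, right, bottom] in pixels, round what is visible of it).
- ctrl.regions_of(name, camera): "mask" (420x560 bool, what is visible of it) and "rect" ([left, top, right, bottom] in pixels, round what is visible of it).
- ctrl.pinpoint(name, camera): "position" ([column, row] in pixels: a listed point, or the origin of a listed thing).
The state is a dict: "time": time; "joint_positions": joint angles; "dq": joint speeds; "tau": joint torques, N m; "position": TCP position; "tcp_rot": TCP orientation; "contact_force": force on the tool from outside, world axes, zero at the start; "ft_torque": the same for the moment, N m; "width": finger opening in mm; "gripper_force": force on a finger pad.
Only numpy, scipy, OpenCV 4.12 (cv2) and the standard library are available. Lean on these libraries where they do the work, as an engineer would, in place of code of your own. Each camera call takes 0.05 s, during which the arm holds its last target. There are 200 camera calls.

TASK

Lift the top circuit board off the pile of three, stand it with all four feet inside the low frame on the spring-loaded bed of the test fixture (either way round), then push the board straight down by its heat sink so that the bed sinks about 8 mm of its 14 mm stroke and the test needles meet the board. Never drive the bed further than 12 mm, and finish while still pressing: the program ends with the robot holding the board down at 8 mm. Leave the other two boards piled where they are and do not shift the other things on the bench.

Things in the scene. Friction and masses are not known exactly. Their poses are not given: they have to be found in the camera images.
- board_top: Top of three identical piled boards, about 180 g: green board 100 x 70 x 3 mm on four round brass feet (8 mm thick, 28 mm long, centres x +-44, y +-29 mm), upper face 31 mm above the feet. Black terminal block near the -x edge, capacitor and connector near +x, none within 24 mm of the middle. Origin: centre of the foot plane, 62 mm above the bench in the pile; x along 100 mm, z up.
- sink_top (a point): Centre of the top face of the heat sink of the top board: solid finned aluminium block in the middle of the board, 40 mm (board x) x 24 mm (board y) x 22 mm high, its top 53 mm above the board's origin. Beside it on both y sides the board is bare to its edge but for 2 mm high chips: grasp it across its 24 mm. Axes as the board's.
- board_mid: Middle board of the pile, same shape, size and origin as the top one; stands on the lowest board, 31 mm above the bench. Stays where it is.
- board_low: Lowest board of the pile, same shape, size and origin; stands on the bench. Stays where it is.
- fixture: Test fixture fixed to the bench: aluminium base plate 160 x 130 x 12 mm and a grey housing on it up to 36 mm high. Origin: centre of its underside on the bench; x along the 160 mm side, z up. Above it floats the black bed.
- bed_top (a point): Centre of the upper face of the bed, a black plate 124 x 94 mm on springs, 58 mm above the bench when free; moves with the bed. x along 124 mm, z up. An aluminium frame 8 mm high leaves 106 x 76 mm free inside: a board's feet (96 x 66 mm over all) stand in it with 5 mm play all round. Thin brass needles stick up 22 mm through the middle of the free bed; they do not obstruct the board.
- bed (a joint): Downward travel of the spring-loaded bed in m: 0 free (top), 0.014 at its stop. Springs push it up with about 6 N at 0 (more than the board's weight, so a board alone does not sink it), rising by 0.9 N per mm; holding a board 8 mm down takes about 11 N from above, and the bed springs back when let go.
- screwdriver: Screwdriver, 170 mm long, lying on the bench between the pile and the fixture; bystander.
- spool: White solder spool, 52 mm diameter, 34 mm high, standing beyond the screwdriver; bystander.
- bottle: Clear bottle, 54 mm diameter, 135 mm high, on the left of the bench; bystander.
- multimeter: Grey hand multimeter 150 x 78 x 34 mm lying at the far right; bystander.
- parts_tray: Grey parts tray 140 x 100 x 30 mm with four compartments, on the right of the bench; bystander.
- tweezers: Steel tweezers 125 mm long lying at the far side of the bench; bystander.
Mind the look-alikes: they are no part of the job. What is shaped like the board_mid but orange or pink is not meant. What is shaped like the board_low but orange or pink is not meant.

How it is judged (in metres and radians):
On the way, in this order (a step that is already met when the one before it is completed fails the run):
1. the top board is lifted clear of the pile (z of board_top in the frame of board_mid above 0.045 m and contact force between board_top and board_mid below 0.05 N and contact force between the fingers and board_top above 0.5 N), for 0.1 s.
2. the board stands inside the bed's frame (x of board_top in the frame of bed_top between -0.008 and 0.008 m and y of board_top in the frame of bed_top between -0.008 and 0.008 m and z of board_top in the frame of bed_top between -0.004 and 0.004 m and angle between the x axis of board_top and the x axis of bed_top, either way round below 0.2 rad and angle between board_top's own z axis and vertical below 0.1 rad), for 0.1 s.
At the end, for the whole second after the job is handed in: Fingers press the board (over 3 N); bed still, 6 to 10 mm down; board upright (0.1 rad), feet on the bed inside its frame: within 8 mm of its centre in x and y, within 4 mm of its face, parallel within 0.2 rad either way round; other two boards upright and stacked (all of step 2 and value of joint bed between 0.006 and 0.01 m and contact force between the fingers and board_top above 3 N and contact force between board_top and fixture above 3 N and velocity of joint bed between -0.01 and 0.01 m/s and angle between each of board_mid, board_low's own z axis and vertical below 0.1 rad and z of board_mid in the frame of board_low above 0.028 m); the arm keeps its last pose, push and grip.
It fails at once if the bed is driven deeper than 12 mm (value of joint bed above 0.012 m).
It fails at once if one of the two lower boards is shifted by more than 20 mm (distance of any of board_mid, board_low from where it was at the start of the episode above 0.02 m).
It fails at once if another thing on the bench is shifted by more than 30 mm (distance of any of screwdriver, spool, bottle, multimeter, parts_tray, tweezers from where it was at the start of the episode above 0.03 m).
It also fails if it takes over 48 s, if anything falls off the work surface, if the arm or the gripper's body presses on something with over 40 N, if the wrist force passes 120 N, or if a joint passes its speed limit or range.

## Working session

There is one attempt and no reset: what is moved stays moved. The work goes in short steps, each a Python script; the robot and the scene stay as the last script left them, time stands still between calls to the robot, and variables do not carry over. Pictures are saved under pics/ and viewed, at most 10 in all, crops included, and the job is handed in when it is done.

```bash
mkdir -p pics
cat > h.py <<'E'
import numpy as np, cv2
from bench import ctrl
def save(im,n): cv2.imwrite('pics/'+n+'.png',cv2.cvtColor(im,cv2.COLOR_RGB2BGR))
def ray(cal,p):
    K=np.array([[cal['fx'],0,cal['cx']],[0,cal['fy'],cal['cy']],[0,0,1.]])
    xd=(p[0]-cal['cx'])/cal['fx']; yd=(p[1]-cal['cy'])/cal['fy']
    u=cv2.undistortPoints(np.array([[p]],float),K,np.array([cal['k1'],0,0,0.]))[0,0]
    R=cv2.Rodrigues(np.array(cal['rvec'],float))[0]; t=np.array(cal['tvec'],float).ravel()
    d=R.T@np.array([u[0],u[1],1]); return -R.T@t, d/np.linalg.norm(d)
def proj(cal,P):
    K=np.array([[cal['fx'],0,cal['cx']],[0,cal['fy'],cal['cy']],[0,0,1.]])
    return cv2.projectPoints(np.array(P,float).reshape(-1,1,3),np.array(cal['rvec'],float),np.array(cal['tvec'],float).ravel(),K,np.array([cal['k1'],0,0,0.]))[0][:,0]
def tri(rays):
    A=np.zeros((3,3));b=np.zeros(3)
    for o,d in rays:
        M=np.eye(3)-np.outer(d,d);A+=M;b+=M@o
    x=np.linalg.solve(A,b); return x,[round(float(np.linalg.norm((np.eye(3)-np.outer(d,d))@(x-o))),1) for o,d in rays]
def atz(cal,p,z):
    o,d=ray(cal,p); return o+d*(z-o[2])/d[2]
E
python3 - <<'E'
from h import *
ims=[]
for c in('side','top'):
    im=ctrl.capture(c);save(im,c+'0')
    cal=ctrl.get_calibration(c);print(c,'cam',ray(cal,[280,210])[0].round())
    for n in('board_top','sink_top','board_mid','fixture','bed_top'):
        for f in ctrl.pinpoint(n,c)[:3]:print(n,np.round(f['position'],1),round(f['score'],2))
E
```

```text
side cam [ 173. -952. 1358.]
board_top [298.  289.7] 0.74
sink_top [301.7 279.9] 0.82
sink_top [308.4 370.4] 0.67
board_mid [283.6 264.2] 0.85
board_mid [300.4 295.5] 0.71
board_mid [250.9 320.7] 0.67
fixture [234.8 187.4] 0.86
bed_top [240.3 175.3] 0.6
top cam [ 256.  -27. 1429.]
board_top [395.2 238.3] 0.96
sink_top [397.6 231.9] 0.86
board_mid [388.9 301.7] 0.87
board_mid [336.4 233.2] 0.78
board_mid [392.9 239.9] 0.44
fixture [199.2 236.4] 0.6
bed_top [198.2 237.6] 0.8
bed_top [282.6 259.9] 0.39
```

View pics/top0.png

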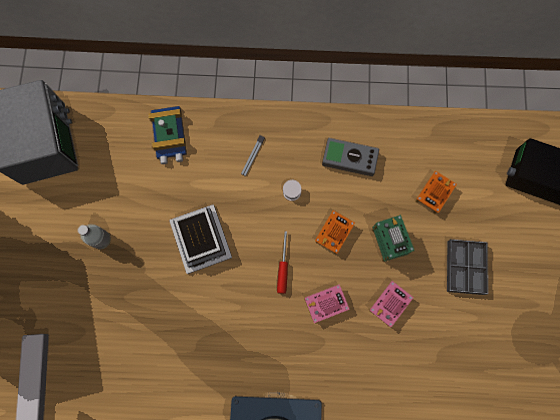

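View pics/side0.png

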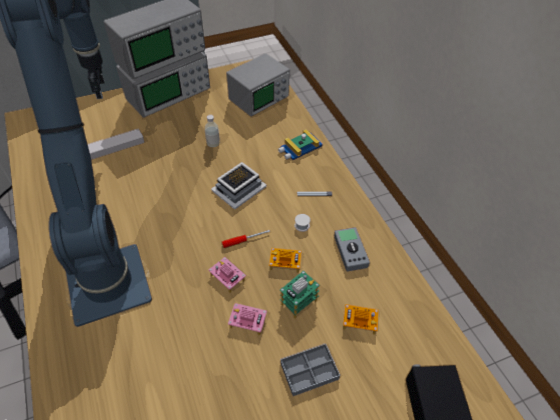

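The green pile is at top (394,238) and side (300,290). The look-alikes are orange at top (336,232) and (437,190), and pink at top (328,303) and (394,303). I choose the green pile. The fixture is at top (200,238) and side (239,182).

Next I triangulate both and take close wrist views.

Run:
```python
from h import *
S=ctrl.get_calibration('side');T=ctrl.get_calibration('top')
for n,s,t in(('sink',[301.7,279.9],[397.6,231.9]),('bed',[240.3,175.3],[198.2,237.6])):
    print(n,tri([ray(S,s),ray(T,t)]))
p=tri([ray(S,[301.7,279.9]),ray(T,[397.6,231.9])])[0]
st=ctrl.get_state();w=ctrl.get_calibration('wrist');o,d=ray(w,[w['cx'],w['cy']])
print('wristcam rel',(o-st['position']).round(),d.round(3),st['tcp_rot'],w['fx'])
ctrl.movep([p[0]-40,p[1],380],[180,0,-90])
w=ctrl.get_calibration('wrist');o,d=ray(w,[w['cx'],w['cy']])
st=ctrl.get_state();print((o-st['position']).round(),d.round(3),st['position'],st['time'],proj(w,[p]))
im=ctrl.capture('wrist');save(im,'w1')
for n in('board_top','sink_top'):
  for f in ctrl.pinpoint(n,'wrist')[:3]:print(n,np.round(f['position'],1),round(f['score'],2),atz(w,f['position'],115 if n[0]=='s' else 62))
```

```text
sink (array([ 538.35380214, -291.24266425,  130.99881477]), [0.7, 0.7])
bed (array([520.77477366, 221.26534506,  75.18719395]), [8.8, 8.8])
wristcam rel [-74.  17. 143.] [ 0.292 -0.069 -0.954] [-1.79999843e+02 -1.82126806e-04  1.66890781e+02] 334.55175359255236
[  1. -77. 143.] [-0.001  0.3   -0.954] [ 498.79757276 -290.66327358  379.78966272] 4.15 [[241.24225075 172.32598139]]
board_top [247.  165.3] 0.95 [ 536.93188107 -287.65425645   62.        ]
sink_top [247.1 170. ] 0.66 [ 532.62979303 -291.02065704  115.        ]
```

View pics/w1.png

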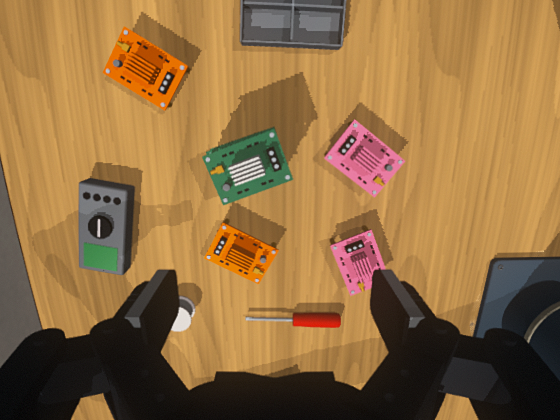

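The close view confirms the green pile at (247,168), with its terminal block on the right at (274,157). Next I take two lower views for precise corners and height.

Run:
```python
from h import *
import pickle
out=[];cr=[]
for k,(x,y) in enumerate([(537,-215),(537,-295)]):
    ctrl.movep([x,y,290],[180,0,-90])
    w=ctrl.get_calibration('wrist');im=ctrl.capture('wrist')
    fs=ctrl.pinpoint('sink_top','wrist');fb=ctrl.regions_of('board_top','wrist')
    print(w['cx'],[(np.round(f['position'],1),round(f['score'],2)) for f in fs[:2]],[(f['rect'],round(f['score'],2)) for f in fb[:2]])
    c=proj(w,[[537,-290,93]])[0];print(c)
    x0=int(np.clip(c[0]-75,0,410));y0=int(np.clip(c[1]-75,0,270))
    cr.append(cv2.resize(im[y0:y0+150,x0:x0+150],(400,400),interpolation=cv2.INTER_CUBIC))
    out.append((w,im,(x0,y0),fs,fb));print('crop',x0,y0)
save(np.hstack(cr),'w2');pickle.dump(out,open('v.pkl','wb'))
if out[0][3] and out[1][3]:print(tri([ray(o[0],o[3][0]['position']) for o in out]))
```

```text
274.17443715880165 [(array([278.6, 108.4]), 0.74), (array([ 95.7, 193. ]), 0.34)] [([217.0, 52.6, 336.5, 157.3], 0.76)]
[274.56052424 107.37331295]
crop 199 32
274.17443715880165 [(array([276.8, 194.3]), 0.63)] [([221.7, 140.4, 334.0, 234.9], 0.64)]
[273.96787651 189.4024043 ]
crop 198 114
(array([ 533.71552063, -289.17147005,  110.12802414]), [0.4, 0.4])
```

View pics/w2.png

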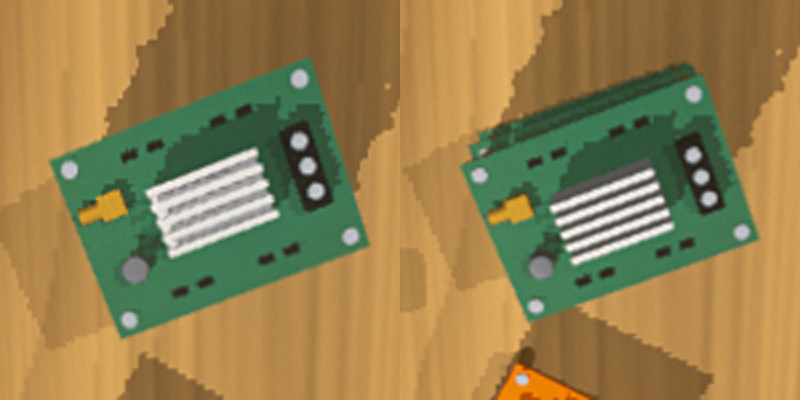

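Both crops show the green top board with its four screw heads. They are at about A (69,170), (299,78), (351,236), (129,320) and B (80,176), (294,94), (341,232), (136,307). I triangulate these and the sink's top corners, then view the fixture with the wrist camera.

Run:
```python
from h import *
import pickle
o=pickle.load(open('v.pkl','rb'))
def pts(A,B):
    r=[]
    for a,b in zip(A,B):
        f=lambda k,q:ray(o[k][0],[o[k][2][0]+(q[0]+.5)*.375-.5,o[k][2][1]+(q[1]+.5)*.375-.5])
        x,e=tri([f(0,a),f(1,b)]);r.append(x);print(x.round(1),e)
    r=np.array(r);l=(r[1]-r[0]+r[2]-r[3])/2;s=(r[0]-r[3]+r[1]-r[2])/2
    print('mean',r.mean(0).round(1),'len',np.linalg.norm(l),np.linalg.norm(s),'yaw long',np.degrees(np.arctan2(l[1],l[0])),'short',np.degrees(np.arctan2(s[1],s[0])))
pts([(69,170),(299,78),(351,236),(129,320)],[(80,176),(294,94),(341,232),(136,307)])
pts([(146,190),(257,149),(279,214),(170,258)],[(150,207),(253,168),(273,228),(174,265)])
out=[];cr=[]
for k,(x,y) in enumerate([(521,300),(521,200)]):
    ctrl.movep([x,y,290],[180,0,-90])
    w=ctrl.get_calibration('wrist');im=ctrl.capture('wrist')
    fs=ctrl.pinpoint('bed_top','wrist')
    print([(np.round(f['position'],1),round(f['score'],2)) for f in fs[:2]])
    c=proj(w,[[521,221,58]])[0];print(c)
    x0=int(np.clip(c[0]-110,0,340));y0=int(np.clip(c[1]-110,0,200))
    cr.append(cv2.resize(im[y0:y0+220,x0:x0+220],(400,400),interpolation=cv2.INTER_CUBIC))
    out.append((w,im,(x0,y0),fs))
save(np.hstack(cr),'w3');pickle.dump(out,open('f.pkl','wb'))
if fs and out[0][3]:print(tri([ray(q[0],q[3][0]['position']) for q in out]))
print(ctrl.get_state()['time'])
```

```text
[ 584.9 -301.3   95.9] [0.2, 0.2]
[ 502.8 -332.4   95.8] [0.2, 0.2]
[ 482.4 -278.    95. ] [0.2, 0.2]
[ 564.5 -247.2   96. ] [0.0, 0.0]
mean [ 533.7 -289.7   95.7] len 87.74573440178283 57.95736577258128 yaw long -159.31859170772546 short -69.42793079091832
[ 556.4 -294.   116.7] [0.2, 0.2]
[ 518.6 -307.5  112.6] [0.1, 0.1]
[ 511.1 -286.1  117.8] [0.2, 0.2]
[ 548.2 -271.2  115.4] [0.1, 0.1]
mean [ 533.6 -289.7  115.6] len 40.03737178497041 23.51882370923628 yaw long -159.19601355811614 short -70.58554648054657
[(array([275.8, 114.2]), 0.63)]
[274.56593266 104.09421444]
[(array([274.8, 204.2]), 0.97)]
[274.99628599 194.68413726]
(array([520.48459037, 231.46997372,  61.50933658]), [0.8, 0.8])
9.55
```

View pics/w3.png

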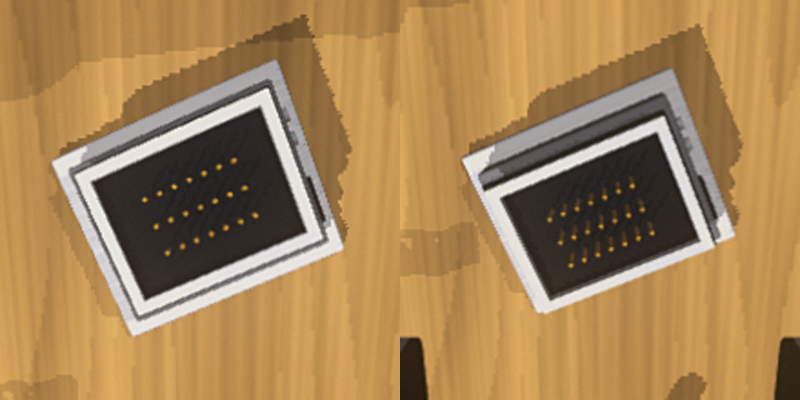

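The frame is clear in both fixture views. Its inner top-rim corners are at A (93,183), (263,107), (306,232), (146,299) and B (102,197), (260,133), (297,240), (150,298). The long axis is tilted much like the board's.

Run:
```python
from h import *
import pickle
o=pickle.load(open('f.pkl','rb'))
z=.55
def pts(A,B):
    r=[]
    for a,b in zip(A,B):
        f=lambda k,q:ray(o[k][0],[o[k][2][0]+(q[0]+.5)*z-.5,o[k][2][1]+(q[1]+.5)*z-.5])
        x,e=tri([f(0,a),f(1,b)]);r.append(x);print(x.round(1),e)
    r=np.array(r);l=(r[1]-r[0]+r[2]-r[3])/2;s=(r[0]-r[3]+r[1]-r[2])/2
    print('mean',r.mean(0).round(1),'len',np.linalg.norm(l),np.linalg.norm(s),'yaw long',np.degrees(np.arctan2(l[1],l[0])),'short',np.degrees(np.arctan2(s[1],s[0])))
pts([(93,183),(263,107),(306,232),(146,299)],[(102,197),(260,133),(297,240),(150,298)])
# refine: white frame mask (frame-top ring) -> minAreaRect of hole via threshold, single view at z=66
for k in(0,1):
    cal,im,(x0,y0),_=o[k]
    g=cv2.cvtColor(im,cv2.COLOR_RGB2GRAY)
    m=(g>170).astype(np.uint8)
    c=proj(cal,[[520.5,230,58]])[0].astype(int)
    cs,h=cv2.findContours(m,cv2.RETR_CCOMP,cv2.CHAIN_APPROX_NONE)
    for q,hh in zip(cs,h[0]):
        if cv2.contourArea(q)>2000 and cv2.pointPolygonTest(q,(float(c[0]),float(c[1])),False)>0:
            W=np.array([atz(cal,p[0].astype(float),66)[:2] for p in q],np.float32)
            print(k,'hole' if hh[3]>=0 else 'outer',cv2.minAreaRect(W))
```

```text
[584.4 216.9  61.2] [0.1, 0.1]
[486.2 176.1  66.1] [0.2, 0.2]
[459.6 245.2  63.6] [0.7, 0.7]
[555.4 285.2  63.6] [0.4, 0.4]
mean [521.4 230.8  63.6] len 105.03737802972236 74.08029436431308 yaw long -157.39019777782323 short -67.95914342226433
0 outer ((521.9671630859375, 230.45741271972656), (119.7854995727539, 90.06704711914062), 22.768230438232422)
0 hole ((521.9562377929688, 230.56842041015625), (107.84858703613281, 78.03617095947266), 22.733980178833008)
1 outer ((528.4683837890625, 220.9403533935547), (124.52159118652344, 114.7487564086914), 22.499347686767578)
1 hole ((522.0345458984375, 230.36488342285156), (108.2850570678711, 78.52266693115234), 22.765897750854492)
```

The measurements agree with the known sizes:
- **Sink:** (533.6, -289.7, 115.5), yaw 20.7°.
- **Bed:** (522, 230.4), yaw 22.7°, rim about 64–66 mm high.

Next I grasp.

Run:
```python
from h import *
for y in(20.7,-159.3):
    print(y,[None if q is None else np.round(q) for q in(ctrl.inverse_kinematics([533.6,-289.7,98],[180,0,y]),ctrl.inverse_kinematics([522,230.4,150],[180,0,y+2]))])
y=20.7 if abs(ctrl.inverse_kinematics([533.6,-289.7,98],[180,0,20.7])[6])<abs(ctrl.inverse_kinematics([533.6,-289.7,98],[180,0,-159.3])[6]) else -159.3
print('yaw',y)
ctrl.movep([533.6,-289.7,200],[180,0,y])
ctrl.grip(52,squeeze=60)
ctrl.movel([533.6,-289.7,125],150)
print(ctrl.movel([533.6,-289.7,97.5],30,until_force=3))
s=ctrl.get_state();print(s['position'],s['contact_force'],s['width'],s['time'])
w=ctrl.get_calibration('wrist');save(ctrl.capture('wrist'),'g1')
```

```text
20.7 [array([  1.,  42.,  39., 103., -34.,  48., -12.]), array([-67.,  54.,  78., 106., -56.,  71., -38.])]
-159.3 [array([ 56.,  45., -56., 101.,  43.,  59.,  95.]), array([  4.,  37., -53., 103.,  35.,  57.,  50.])]
yaw 20.7
False
[ 533.67694092 -289.84247514   97.69132464] [0.30390957 0.2435751  0.35497892] 51.90239317226807 13.7333
```

View pics/g1.png

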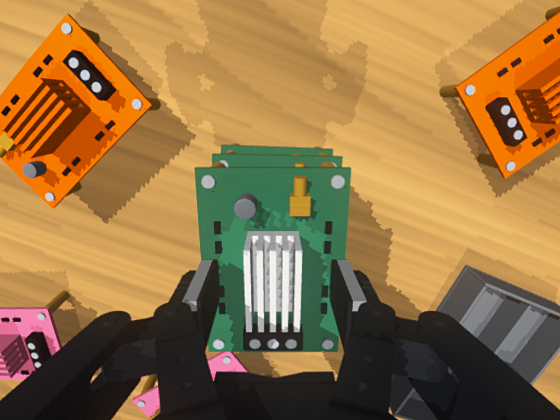

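The fingers straddle the sink symmetrically, with bare board on both sides. I close and lift.

Run:
```python
from h import *
ctrl.grip(15,squeeze=60)
s=ctrl.get_state();print(s['position'],s['contact_force'],s['width'],s['gripper_force'])
ctrl.movel([533.6,-289.7,107],40);ctrl.movel([533.6,-289.7,230],120)
ctrl.sleep(.2);s=ctrl.get_state();print(s['position'],s['contact_force'],s['width'],s['gripper_force'],s['time'])
for y in(22.7,-157.3):
    q=ctrl.inverse_kinematics([522,230.4,230],[180,0,y]);print(y,None if q is None else np.round(q))
    q=ctrl.inverse_kinematics([522,230.4,90],[180,0,y]);print(y,None if q is None else np.round(q))
save(np.hstack([cv2.resize(ctrl.capture('wrist'),(400,300)),cv2.resize(ctrl.capture('side')[150:400,160:495],(400,300))]),'l1')
```

```text
[ 533.62263922 -289.55170829   97.83945478] [-0.69324781  0.88109371  5.20508726] 22.773857230254443 59.34520125389099
[ 533.42187314 -289.56617093  229.42762882] [-0.86445314 -0.37201607 -3.27110323] 22.72859797157996 58.871535658836365 15.9083
22.7 [-64.  36.  61. 100. -35.  65. -59.]
22.7 [-58.  44.  51. 109. -46.  50. -51.]
-157.3 [-12.  25. -24.  98.  12.  59.  72.]
-157.3 [-13.  35. -24. 107.  20.  42.  64.]
```

View pics/l1.png

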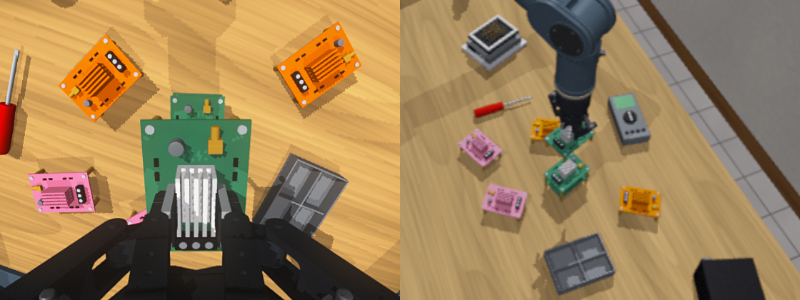

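The top board is held level and the lower two stay put. I carry it over in a straight line at height, then check the alignment above the frame.

Run:
```python
from h import *
ctrl.movel([522,230.4,230],200,orientation=[180,0,22.7])
ctrl.movel([522,230.4,118],100)
ctrl.sleep(.3);s=ctrl.get_state();print(s['position'],s['tcp_rot'],s['contact_force'],s['width'],s['time'])
w=ctrl.get_calibration('wrist');im=ctrl.capture('wrist')
# expected: board screw heads (z=TCP-35.8+31) and bed frame inner corners
c,sn=np.cos(np.radians(22.7)),np.sin(np.radians(22.7));R=np.array([[c,-sn],[sn,c]])
f=lambda a,b,z:[[*(R@[i*a,j*b]+[522,230.4]),z] for i in(1,-1) for j in(1,-1)]
for p in proj(w,f(44,29,s['position'][2]-4.3)):cv2.circle(im,tuple(np.round(p).astype(int)),4,(255,0,0),1)
for p in proj(w,f(53,38,66)):cv2.circle(im,tuple(np.round(p).astype(int)),4,(0,0,255),1)
for p in proj(w,f(80,65,12)):cv2.circle(im,tuple(np.round(p).astype(int)),4,(255,0,255),1)
save(cv2.resize(im,(800,600)),'p1')
```

```text
[522.1026331  230.49141423 118.25644136] [-1.79994979e+02 -2.50112727e-02  2.27081775e+01] [-0.84889261  1.28990544 -2.30773792] 22.722106446873862 20.325
```

View pics/p1.png

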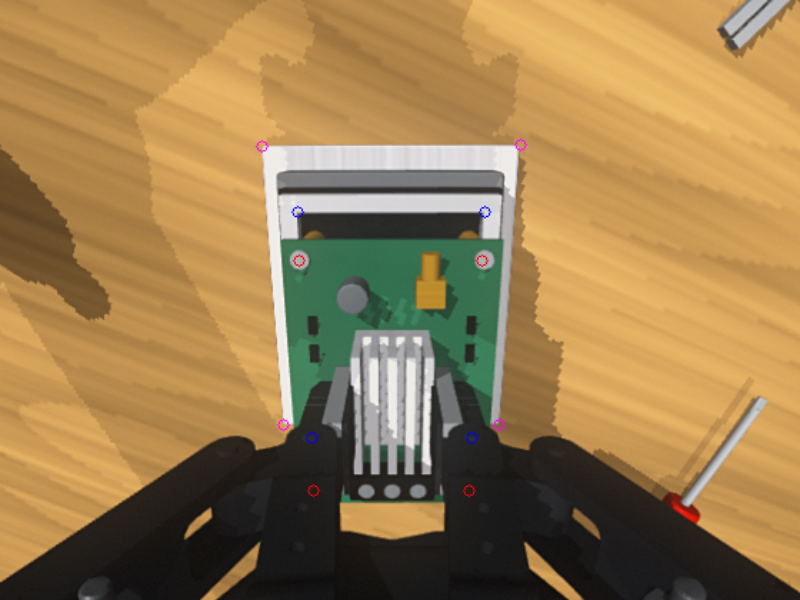

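The predicted screws (red), frame corners (blue) and base corners (magenta) all fall on the picture, so the alignment is good to about 1 mm. I lower until contact.

Run:
```python
from h import *
ctrl.movel([522,230.4,100],60)
f0=ctrl.get_state();print(f0['position'],f0['contact_force'])
print(ctrl.movel([522,230.4,90],8,until_force=2.5))
ctrl.sleep(.3);s=ctrl.get_state();print(s['position'],s['contact_force'],s['width'],s['time'])
```

```text
[521.77011334 230.19924761  99.50714016] [ 0.28235165  0.17880103 -1.73437034]
True
[521.87537711 230.4753656   93.37453247] [2.06032135 0.40919124 5.22832261] 22.331578203482024 21.925
```

Contact came at z ≈ 93.8, as expected. I press in steps and log force against depth.

Run:
```python
from h import *
for z in(92,90,88,86.2):
    ctrl.movel([522,230.4,z],10);ctrl.sleep(.3)
    v=[]
    for _ in range(5):
        s=ctrl.get_state();v.append([s['position'][2],s['contact_force'][2]]);ctrl.sleep(.04)
    print(z,np.mean(v,0).round(2),s['width'])
w=ctrl.get_calibration('wrist');im=ctrl.capture('wrist');p=s['position'];print(p,s['time'])
c,sn=np.cos(np.radians(22.7)),np.sin(np.radians(22.7));R=np.array([[c,-sn],[sn,c]])
f=lambda a,b,z:[[*(R@[i*a,j*b]+[522,230.4]),z] for i in(1,-1) for j in(1,-1)]
for q in proj(w,f(44,29,81)):cv2.circle(im,tuple(np.round(q).astype(int)),4,(255,0,0),1)
for q in proj(w,f(53,38,58)):cv2.circle(im,tuple(np.round(q).astype(int)),4,(0,0,255),1)
side=ctrl.capture('side')[130:240,180:320]
save(np.hstack([im,np.pad(cv2.resize(side,(240,189)),((0,231),(0,0),(0,0)))]),'p2')
```

```text
92 [92.05  5.74] 22.685771804483416
90 [90.17  6.63] 22.253914390623613
88 [88.3   8.96] 22.67654672746041
86.2 [86.61 10.12] 22.721078454520004
[521.94384035 230.50409292  86.61872499] 25.2333
```

View pics/p2.png

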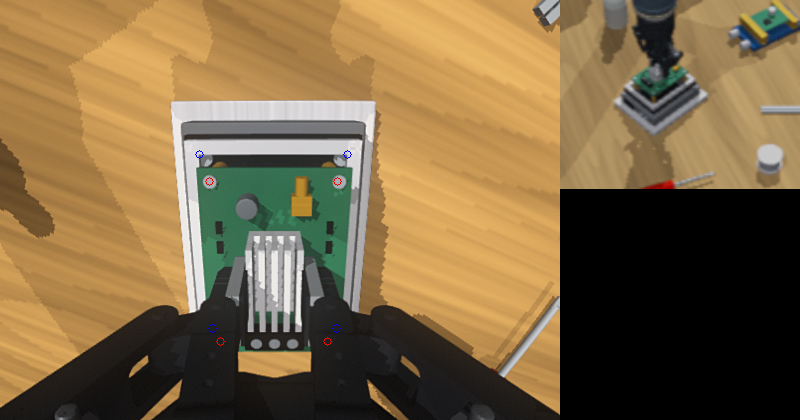

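The board sits inside the frame and the picture matches the prediction. Force rises about 0.85 N/mm, with the bed about 7 mm down. I trim to 8 mm and hand in.

Run:
```python
from h import *
ctrl.movel([522,230.4,85.4],8);ctrl.sleep(.8)
v=[]
for _ in range(8):
    s=ctrl.get_state();v.append([s['position'][2],s['contact_force'][2]]);ctrl.sleep(.03)
m=np.mean(v,0);print(m,s['time'],s['width'])
if 85.3<m[0]<86.6 and 9<m[1]<13: print(ctrl.close_job())
```

```text
[85.86164876 10.72028085] 26.6583 23.07415292573531
the job is handed in; nothing more can be done
None
```

The top board stands in the bed's frame and was handed in while still pressed down about 8 mm (estimated from tool height and about 10.7 N of push, since the bed joint can't be read directly); the official verdict was not shown.

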